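# Close-pack hexagonal bar ends in a sample tray

## Task

Add the two loose hexagonal bar ends (one in the blue V stand, one standing in the open next to the brown round bar end) to the two in the green tray, so that all four stand upright on the tray floor as one tight honeycomb with flat faces touching: one nested in front of and between the two that stand at the saw-tooth rail, the other beside it on the right, against it and against the right-hand one of those two. The red stripes must all point the same way, towards the tray's front edge, as on the two already there; tip none of the hexagonal bar ends over, leave those two in place against the rail, and do not disturb the brown bar end, tape roll, oil bottle and caliper.

Things in the scene. Friction and masses are not known exactly. Their poses are not given: they have to be found in the camera images.
- tray: Green tray, fixed, 150 (x) x 162 mm (y). Origin on the bench under its centre; +x back, +y left, z up. Floor top at z 4 mm; rim 4 wide, 12 high. Dark saw-tooth rail at the back, top at z 36 mm, its two 120-degree notches holding hex_left (x 32.5, y 49.5 mm) and hex_right (x 32.5, y -0.9). The front row, packed, stands at x -10.8, y 24.3 and -25.7, stripes to -x (front). Right = -y.
- hex_left: Hexagonal aluminium bar end on its sawn end, 50 mm across flats, 57.7 across corners, 70 tall, about 0.4 kg. Origin: centre of underside, z up; corners at 0, 60.. deg, flats facing 30, 90, 150.. deg from its +x; red stripe on top to the corner at -x. Loose, in the left notch of the tray rail, axes as the tray's; placed already.
- hex_right: Hexagonal aluminium bar end on its sawn end, 50 mm across flats, 57.7 across corners, 70 tall, about 0.4 kg. Origin: centre of underside, z up; corners at 0, 60.. deg, flats facing 30, 90, 150.. deg from its +x; red stripe on top to the corner at -x. Loose, in the right notch of the tray rail, flat against hex_left, axes as the tray's; placed already.
- hex_stand: Hexagonal aluminium bar end on its sawn end, 50 mm across flats, 57.7 across corners, 70 tall, about 0.4 kg. Origin: centre of underside, z up; corners at 0, 60.. deg, flats facing 30, 90, 150.. deg from its +x; red stripe on top to the corner at -x. Starts in the blue stand, plates against its -90 and -30 deg flats; only the 30/210 deg pair is free there.
- hex_open: Hexagonal aluminium bar end on its sawn end, 50 mm across flats, 57.7 across corners, 70 tall, about 0.4 kg. Origin: centre of underside, z up; corners at 0, 60.. deg, flats facing 30, 90, 150.. deg from its +x; red stripe on top to the corner at -x. Starts on the bench; a brown bar end 13 mm off its -30 deg flat leaves no room for a finger there.
- hex_stand_mark (a point): Point on the top face of hex_stand at the outer part of its red stripe, at x -22, y 0, z 70 mm in the block's frame.
- hex_open_mark (a point): Point on the top face of hex_open at the outer part of its red stripe, at x -22, y 0, z 70 mm in the block's frame.
- stand: Blue V stand, fixed. Base plate from x -36 to 44 mm, 66 wide, 6 thick. Two upright plates, 23 wide, 6 thick, 70 mm tall above the base (as tall as the block), against the block's flats at +30 and -30 deg; an 8 mm post at x 32.5 closes the corner. Origin on the bench below the centre of the held block, whose foot is at z 6 mm; +x back, V opens to -x.
- bar_end: Brown round bar end, 32 mm in diameter and 48 mm tall, standing; origin at the centre of its underside. Bystander. The bench round here (world x 0.35 to 0.75, y -0.25 to 0.10 m, top at z 0) is flat and bare but for the things listed.
- tape_roll: Roll of yellow tape, 70 mm in diameter and 18 mm high, lying flat between the tray and the tall tester; origin at the centre of its underside. Bystander.
- oil_bottle: Cream oil bottle with a red spout, 48 mm in diameter and 160 mm tall, standing at the back left of the tray; origin at the centre of its underside. Bystander.
- caliper: Steel caliper lying flat in front of the tall tester, 73 x 214 x 9 mm, long side along its y; origin at the centre of its underside. Bystander.
- tester_tall: Tall cream hardness tester, fixed, about 0.87 m high, at the left. Origin on the bench under its centre; x to the back, y left. Base from x -285 to 302, y -130 to 130 mm; 190 mm high at the front, with a bellows column and spindle above. A handwheel with radial bars, 190 to 220 mm up, surrounds the column at x -180, y 0 and its bars reach about to the base's right edge. Keep the arm clear of it.
Not all that is in view belongs to the job. Leave any yellow look-alike of the hex_right alone.

How it is judged:
At the end, for the whole second after the job is handed in: All four stand upright and at rest on the tray floor, red stripes to its front within 0.1 rad, the two at the rail within 6 mm of their start; each touching pair of the honeycomb (the rail pair included) has its centres within 52 mm (50 mm is touching) (horizontal distance between hex_left and hex_right below 0.052 m and horizontal distance between hex_stand and hex_open below 0.052 m and ((horizontal distance between hex_stand and hex_left below 0.052 m and horizontal distance between each of hex_stand, hex_open and hex_right below 0.052 m) or (horizontal distance between hex_open and hex_left below 0.052 m and horizontal distance between each of hex_open, hex_stand and hex_right below 0.052 m)) and angle between each of hex_left, hex_right, hex_stand, hex_open's own z axis and vertical below 0.05 rad and z of each of hex_left, hex_right, hex_stand, hex_open in the frame of tray below 0.007 m and linear speed of each of hex_left, hex_right, hex_stand, hex_open below 0.01 m/s and angle between the x axis of each of hex_left, hex_right, hex_stand, hex_open and the x axis of tray, either way round below 0.1 rad and x of each of hex_stand_mark, hex_open_mark in the frame of tray below -0.025 m and distance of each of hex_left, hex_right from where it was at the start of the episode below 0.006 m).
It fails at once if a hexagonal bar end is tipped over (more than 0.5 rad) (angle between any of hex_left, hex_right, hex_stand, hex_open's own z axis and vertical above 0.5 rad).
It fails at once if the brown bar end, tape roll, oil bottle or caliper is moved by more than 20 mm (distance of any of bar_end, tape_roll, oil_bottle, caliper from where it was at the start of the episode above 0.02 m).
It also fails if it takes over 72 s, if anything falls off the work surface, if the arm or the gripper's body presses on something with over 40 N, if the wrist force passes 120 N, or if a joint passes its speed limit or range.

## Robot

A 6-joint arm with a two-finger parallel gripper is mounted at the origin on a cart in front of the work surface, level with it; the furniture and walls round the work are solid. World frame = base frame: x ahead of the robot, y to its left, z up, the work surface at z = 0. Lengths are in m, angles in rad, forces in N, time in s.
With the tool pointing down it reaches from about 0.35 to 0.975 m from the base axis. Payload 4.9 kg.
Tool frame: the origin (TCP) lies at the very end of the fingers, on their centre line; the grasp point (between the pads) lies 19 mm behind it; z points along the fingers, y is the direction in which the jaws open and shut (so a half turn about z gives the same grasp; the last joint's range is limited). The gripper opens to 85 mm and grips with 20 to 120 N. Pads are 22 mm wide; open, the fingers measure 114 mm over their backs; the gripper's body (76 mm by 85 mm) begins 54 mm behind the grasp point. The pads swing forward as they close: fully open they stand 13 mm farther back than shut.
Start: joints at [-1.458, 0.053, 1.613, -0, 1.476, -0.119], TCP at [0.144, -0.608, 0.231] pointing down, gripper open.
Joint ranges: [-3.01, 3.01], [-1.01, 2.22], [0.06, 2.58], [-1.02, 4.17], [0.09, 2.62], [-3.14, 3.14]. Speed limits (rad/s): [2.57, 2.57, 3.14, 3.14, 3.14, 3.14].

## Interface

Orientations are given as a unit quaternion [w, x, y, z].
In Python, from plant import monitor, eyes, manip gives the robot as it stands.
- The arm moves only by the tool step_arm, never from a script. Its argument "motion" is a list of rows, each a list of 7 numbers: the shift along the world's x, y, z scaled (see below), then the turn, a rotation vector about the world's x, y, z scaled (see below), then the closure in counts, from 0 (fully open) to 255 (shut). In form: [[x, y, z, ax, ay, az, grip], ...]. A call has 1 to 10 rows; each row is the pose to reach, as a shift and turn from the pose commanded when the call began; what a row does not reach only later rows make up. The controller multiplies each number of a shift by 0.5 m and each number of a turn by 1.5 rad. A row lasts 1/10 s, in which the tool goes at most 50 mm and 8.59 degrees, less where a joint would pass 70% of its speed; a pose out of reach is approached as far as the arm can. A call with a number of a shift or a turn outside -1 to 1 is refused whole. A call with a gripper value outside its range is refused whole. The fingers move at their own pace and stop on an object; the grip force is fixed at half the most. Time passes only in rows, so rows that repeat a pose let the fingers close. It gives the time, the measured TCP pose, the force and the opening at its end, in the units of the state.
- monitor.state(): the state, without advancing time (a new reading comes with each control period).
- eyes.grab_frame(name): name is "scene" or "top" or "wrist"; returns a dict with "pixels" (480x640x3 uint8, red, green, blue), "mtx" (3x3 intrinsics, pixels), "rvec" (rotation vector, rad) and "tvec" (3), from world to camera coordinates, as OpenCV has them; the wrist camera has in their place "hand_eye" (4x4, takes a point from camera to tool coordinates, whose origin is the TCP and whose axes are the flange's). Camera axes: x right, y down, z forward; pixel columns grow to the right and rows downward; lengths in m; the calibration is good to about 2 mm. A picture is of the moment at which its call begins: read the wrist's pose just before it. There is no depth.
- manip.job_done(): hands the job in, once; it reports no verdict.
Trained networks look in the newest picture that a camera, given by its name, has taken for a name from the list of things; names that differ only in an ending like _2 or _b are one class to them, and where a whole thing is asked for, a point or a joint stands for the part that bears it (a point fixed in the world has none). Each returns a list of dicts, best first, with "p" (0 to 1); they miss things now and then, are a little off and sometimes report something else, mostly with a low value. They report only what shows in the picture. A call takes as long as a camera call. They do not tell look-alikes from the thing itself.
- eyes.look_for(name, camera): "box" ([centre column, centre row, width, height] in pixels, round what is visible of it).
- eyes.pinpoint(name, camera): "uv" ([column, row] in pixels: a listed point, or the origin of a listed thing).
The state is a dict: "time": time; "joint_pos": joint angles; "joint_vel": joint speeds; "joint_efforts": joint torques, N m; "tool_pos": TCP position; "tool_rot": TCP orientation; "contact_force": force on the tool from outside, world axes, zero at the start; "ft_torque": the same for the moment, N m; "gripper_width": opening from 0.0 (shut) to 1.0 (fully open).
Only numpy, scipy, OpenCV 4.12 (cv2) and the standard library are available. Lean on these libraries where they do the work, as an engineer would, in place of code of your own. Each camera call takes 0.05 s, during which the arm holds its last target.

## Working session

There is one attempt and no reset: what is moved stays moved. The work goes in short steps, Python scripts to look and compute and a tool call to move; the robot and the scene stay as the last step left them, time stands still between calls to the robot, and variables do not carry over. Pictures are saved under pics/ and viewed, and the job is handed in when it is done.

Besides the shell and the picture viewer there is one more tool, called after "Request:" by a JSON object that holds its "name" and its "arguments". step_arm: Moves the arm, as the interface text tells. Its arguments: {"type":"object","properties":{"motion":{"type":"array","items":{"type":"array","items":{"type":"number"}}}},"required":["motion"]}

```bash
ls; mkdir -p pics; python3 - <<'E'
from plant import monitor, eyes, manip
import cv2
print(monitor.state())
for c in ["scene","top"]:
    f=eyes.grab_frame(c); cv2.imwrite(f"pics/{c}0.png",f["pixels"][:,:,::-1])
    print(c,f["mtx"].tolist(),f["rvec"],f["tvec"])
    for n in ["hex_left","hex_stand","hex_open","hex_stand_mark","stand","tray","bar_end","tape_roll","oil_bottle","caliper","tester_tall"]:
        print(n,[([round(v) for v in d["box"]],round(d["p"],2)) for d in eyes.look_for(n,c)],[([round(float(v),1) for v in d["uv"]],round(d["p"],2)) for d in eyes.pinpoint(n,c)])
E
```

```text
pics
{'time': 0.0, 'joint_pos': array([-1.45798293e+00,  5.33336250e-02,  1.61432758e+00,  2.45019896e-05,
        1.47604273e+00, -1.19016303e-01]), 'joint_vel': array([-0.00141129, -0.00023425, -0.0014004 ,  0.00130018,  0.00044525,
        0.00139596]), 'joint_efforts': array([-3.02397702e-04, -3.93683589e+01, -3.70174277e+01, -1.34553461e-04,
        7.19213524e-03,  1.00523238e-05]), 'tool_pos': array([ 0.14352282, -0.60763159,  0.23005739]), 'tool_rot': array([-1.05559753e-03,  9.93288975e-01,  1.15654217e-01,  1.54687670e-05]), 'contact_force': array([ 0.63719236, -0.03769083, -0.03085823]), 'ft_torque': array([0.00178611, 0.06889169, 0.03539082]), 'gripper_width': 0.999082435615596}
scene [[487.56526462464774, 0.0, 329.8085176087778], [0.0, 487.56526462464774, 240.0113843362313], [0.0, 0.0, 1.0]] [ 1.97873903 -0.52470292  0.29443185] [-0.47850261  0.20171239  0.62768523]
hex_left [([414, 266, 35, 49], 0.7)] [([413.1, 281.4], 0.95)]
hex_stand [([292, 288, 38, 55], 0.55)] [([291.3, 304.4], 0.78), ([428.0, 296.1], 0.22)]
hex_open [([327, 336, 37, 69], 0.66), ([337, 255, 34, 28],
[... 829 characters left out ...]
9358]
hex_left [([372, 201, 32, 39], 0.87)] [([368.0, 202.5], 0.61)]
hex_stand [([344, 299, 29, 27], 0.66)] [([345.0, 300.9], 0.88), ([298.4, 166.9], 0.63)]
hex_open [([412, 304, 31, 28], 0.62)] [([407.1, 306.5], 0.58)]
hex_stand_mark [([347, 300, 30, 30], 0.87)] [([358.4, 299.4], 0.8)]
stand [([345, 299, 44, 46], 0.58), ([348, 299, 36, 29], 0.39)] [([347.3, 297.5], 0.6)]
tray [([388, 225, 87, 79], 0.86)] [([386.3, 224.8], 0.66)]
bar_end [([436, 305, 20, 15], 0.64)] [([432.6, 305.4], 0.55), ([296.0, 166.2], 0.49)]
tape_roll [] [([291.5, 224.5], 0.67)]
oil_bottle [([297, 158, 23, 37], 0.75)] [([296.2, 166.9], 0.69), ([359.7, 299.2], 0.53)]
caliper [] [([208.9, 329.3], 0.88)]
tester_tall [] []
```

View pics/scene0.png

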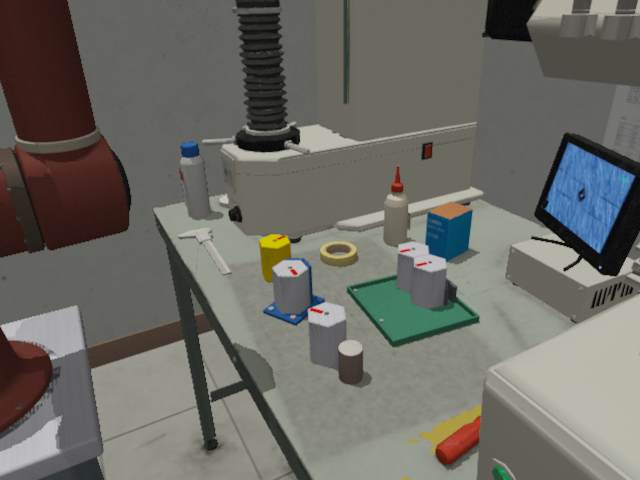

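View pics/top0.png

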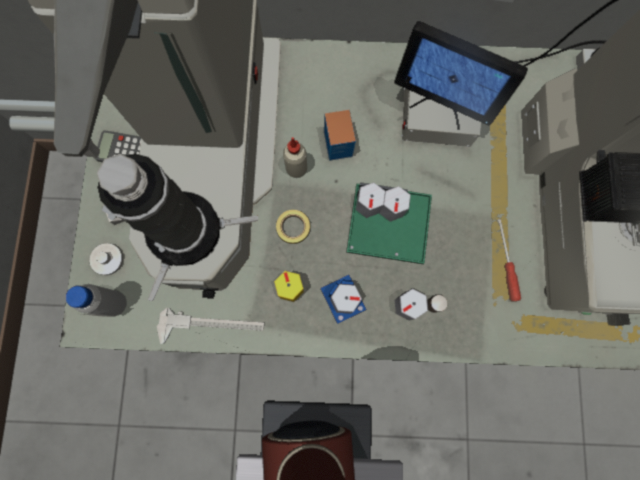

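```bash
python3 - <<'E'
import cv2
a=cv2.imread("pics/top0.png")[150:350,260:480]
cv2.imwrite("pics/top0c.png",cv2.resize(a,None,fx=3.6,fy=3,interpolation=cv2.INTER_CUBIC) if 0 else cv2.resize(a,None,fx=3,fy=3,interpolation=cv2.INTER_CUBIC))
a=cv2.imread("pics/scene0.png")[220:400,260:500]
cv2.imwrite("pics/scene0c.png",cv2.resize(a,None,fx=3.3,fy=3.3,interpolation=cv2.INTER_CUBIC))
E
```

```text
(no output)
```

View pics/top0c.png

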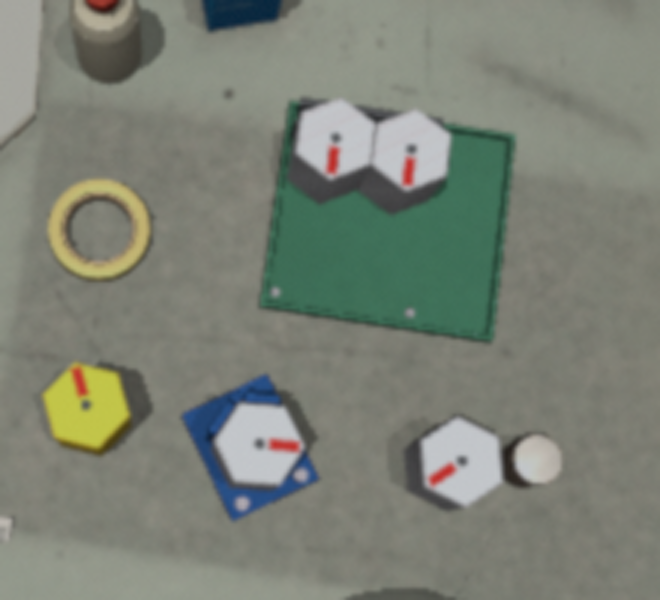

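View pics/scene0c.png

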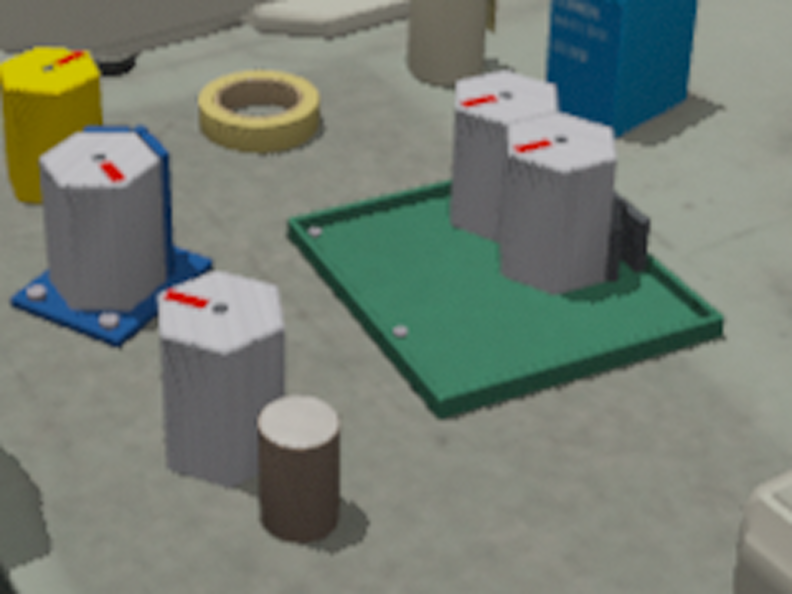

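Candidates for the silver hexes: yellow look-alike at top-view (288,286), which I leave alone; hex_stand, silver on blue, at (345,299); hex_open, silver next to the brown bar, at (412,304); and the tray pair at (371,199) and (397,203). The crops confirm this choice. Next I measure the top faces.

```bash
cat > h.py <<'E'
import numpy as np, cv2
from scipy.optimize import minimize
from scipy.spatial.transform import Rotation as R
from plant import monitor, eyes, manip
def cam(name):
    s=monitor.state(); f=eyes.grab_frame(name); K=f["mtx"]
    if "rvec" in f: Rm=cv2.Rodrigues(np.array(f["rvec"]))[0]; t=np.array(f["tvec"]).ravel()
    else:
        q=s["tool_rot"]; T=np.eye(4); T[:3,:3]=R.from_quat([q[1],q[2],q[3],q[0]]).as_matrix(); T[:3,3]=s["tool_pos"]
        M=np.linalg.inv(T@np.array(f["hand_eye"])); Rm=M[:3,:3]; t=M[:3,3]
    return np.ascontiguousarray(f["pixels"]),np.array(K),Rm,t
def proj(c,P):
    P=np.atleast_2d(P); q=(P@c[2].T+c[3])@c[1].T; return q[:,:2]/q[:,2:]
def back(c,uv,z):
    d=c[2].T@np.linalg.inv(c[1])@np.array([uv[0],uv[1],1.]); o=-c[2].T@c[3]
    return o+d*(z-o[2])/d[2]
def rect(c,cx,cy,z,half=.06,res=.00025):
    n=int(2*half/res)  # pixel (i,j): x=cx+half-j*res (row), y=cy+half-i*res (col)
    W=np.array([[cx+half,cy+half,z],[cx+half,cy-half,z],[cx-half,cy-half,z],[cx-half,cy+half,z]])
    H=cv2.getPerspectiveTransform(proj(c,W).astype(np.float32),np.float32([[0,0],[n,0],[n,n],[0,n]]))
    return cv2.warpPerspective(c[0],H,(n,n),flags=cv2.INTER_LINEAR)
def hexfit(c,cx,cy,z,half=.05,res=.00025,thr=None,save=None):
    im=rect(c,cx,cy,z,half,res); n=im.shape[0]
    xs=cx+half-np.arange(n)*res; ys=cy+half-np.arange(n)*res
    X,Y=np.meshgrid(xs,ys,indexing='ij')
    i=im.astype(int); red=(i[...,0]>i[...,1]+60)&(i[...,0]>i[...,2]+60)
    g=cv2.GaussianBlur(cv2.cvtColor(im,cv2.COLOR_RGB2GRAY),(0,0),2)
    near=np.hypot(X-cx,Y-cy)<.02
    if thr is None: thr=np.median(g[near&~red])*.87
    m=((g>thr)|red).astype(np.uint8)
    k,l,st,ce=cv2.connectedComponentsWithStats(cv2.morphologyEx(m,cv2.MORPH_OPEN,np.ones((9,9))))
    lab=np.bincount(l[near])[1:].argmax()+1
    m=(l==lab); m=cv2.morphologyEx(m.astype(np.uint8),cv2.MORPH_CLOSE,np.ones((25,25))).astype(bool)
    r=red&(np.hypot(X-cx,Y-cy)<.035)
    a0=np.arctan2(Y[r].mean()-Y[m].mean(),X[r].mean()-X[m].mean())
    mf=cv2.GaussianBlur(m.astype(np.float32),(0,0),1.5)
    def cost(p):
        x,y,a=p[0]/1e3,p[1]/1e3,p[2]/50
        d=np.full(X.shape,-1.)
        for k in range(6):
            b=a+np.pi/6+k*np.pi/3
            d=np.maximum(d,np.cos(b)*(X-x)+np.sin(b)*(Y-y)-.025)
        h=1/(1+np.exp(np.clip(d/.0003,-40,40)))
        return ((h-mf)**2).mean()*100
    best=None
    p0=[X[m].mean()*1e3,Y[m].mean()*1e3,(a0+np.pi)*50]
    rr=minimize(cost,p0,method='Nelder-Mead',options=dict(initial_simplex=[p0,[p0[0]+2,p0[1],p0[2]],[p0[0],p0[1]+2,p0[2]],[p0[0],p0[1],p0[2]+6]]))
    x,y,a=rr.x[0],rr.x[1],rr.x[2]/50
    a=(a+np.pi)%(2*np.pi)-np.pi
    if save:
        v=im[:,:,::-1].copy(); v[cv2.morphologyEx(m.astype(np.uint8),cv2.MORPH_GRADIENT,np.ones((3,3)))>0]=(0,255,0)
        pts=[[(cy+half-(y/1e3+.05/3**.5*np.sin(a+q*np.pi/3)))/res,(cx+half-(x/1e3+.05/3**.5*np.cos(a+q*np.pi/3)))/res] for q in range(6)]
        cv2.polylines(v,[np.int32(pts)],True,(255,0,255),1); cv2.imwrite(save,v)
    return np.array([x,y,np.degrees(a)]),np.degrees(a0),rr.fun,m.sum()*res**2/(.05**2*3**.5/2)
E
python3 - <<'E'
from h import *
c=cam("top")
np.set_printoptions(precision=2,suppress=True)
for n,uv,z in [("left",(371,199),.074),("right",(397,203),.074),("stand",(347,298),.076),("open",(412,304),.070)]:
    p=back(c,uv,z); print(n,p*1e3,hexfit(c,p[0],p[1],z,save=f"pics/f0_{n}.png"))
for n,uv in [("bar",(436,306)),("tray",(386.5,224.8)),("tape",(292,226)),("caliper",(209,329))]: print(n,back(c,uv,.0)*1e3)
w=cam("wrist"); cv2.imwrite("pics/w0.png",w[0][:,:,::-1]); print(w[1]); f=eyes.grab_frame("wrist"); print(f["hand_eye"])
v=[cv2.imread(f"pics/f0_{n}.png") for n in ["left","right","stand","open"]]
cv2.imwrite("pics/f0.png",cv2.resize(np.vstack([np.hstack(v[:2]),np.hstack(v[2:])]),(600,600)))
E
```

```text
left [650.18 -81.7   74.  ] (array([657.42, -82.97,  -5.73]), np.float64(172.6755430569231), np.float64(3.501731645080116), np.float64(0.7973784567777918))
right [ 643.97 -133.29   74.  ] (array([ 651.66, -132.33,   -7.7 ]), np.float64(174.26407029596308), np.float64(3.8817854120322215), np.float64(0.7780949577868584))
stand [452.98 -38.82  76.  ] (array([453.87, -37.  ,  87.52]), np.float64(-91.53606133443807), np.float64(3.8596325576613166), np.float64(0.7802022862694006))
open [ 446.86 -163.12   70.  ] (array([ 448.07, -166.02,  -54.99]), np.float64(124.13063324463195), np.float64(3.6817229907725935), np.float64(0.7885449976591907))
bar [ 450.21 -225.59    0.  ]
tray [ 616.51 -123.25    0.  ]
tape [606.13  76.09   0.  ]
caliper [386.74 233.     0.  ]
[[367.75   0.   322.15]
 [  0.   367.75 233.32]
 [  0.     0.     1.  ]]
[[ 0.   -0.96 -0.27  0.07]
 [ 1.    0.   -0.   -0.  ]
 [ 0.   -0.27  0.96 -0.14]
 [ 0.    0.    0.    1.  ]]
```

View pics/f0.png

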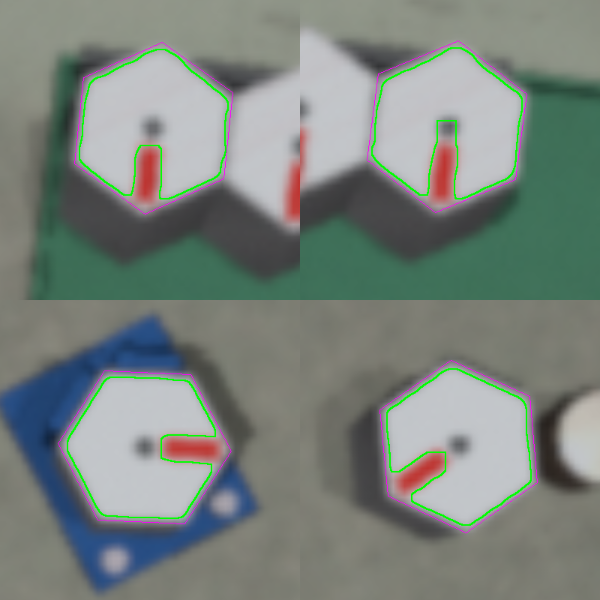

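View pics/w0.png

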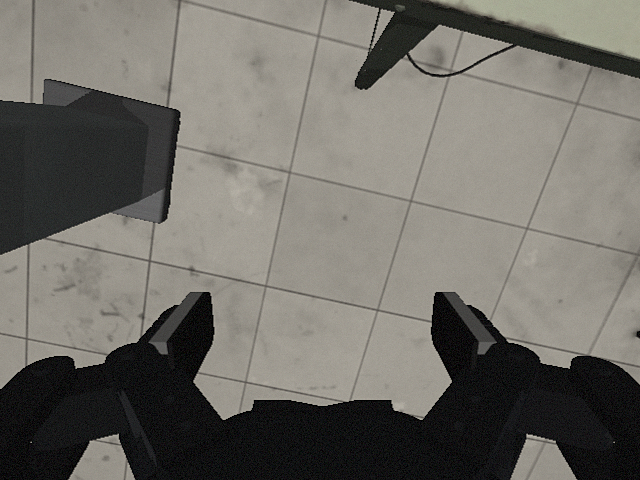

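The fits look good. In order, hex_left, hex_right, hex_stand and hex_open come out at yaw about -6, -7, 87 and -55 deg. hex_open can go in gripped on its 90/-90 pair; hex_stand will need a regrasp. I'll hover over hex_open first.

Request:
{"name": "step_arm", "arguments": {"motion": [[0.61, 0.884, 0.0, 0, 0, -0.795, 0], [0.61, 0.884, 0.0, 0, 0, -0.795, 0], [0.61, 0.884, 0.0, 0, 0, -0.795, 0], [0.61, 0.884, 0.0, 0, 0, -0.795, 0], [0.61, 0.884, 0.0, 0, 0, -0.795, 0], [0.61, 0.884, 0.0, 0, 0, -0.795, 0], [0.61, 0.884, 0.0, 0, 0, -0.795, 0], [0.61, 0.884, 0.0, 0, 0, -0.795, 0], [0.61, 0.884, 0.0, 0, 0, -0.795, 0], [0.61, 0.884, 0.0, 0, 0, -0.795, 0]]}}

```text
time: 3.45
tool_pos: [0.416, -0.2135, 0.2317]
tool_rot: [0.0, 0.886, -0.463, 0.001]
contact_force: [0.3, 0.5, -0.8]
gripper_width: 1.006
```

Request:
{"name": "step_arm", "arguments": {"motion": [[0, 0, -0.06, 0, 0, 0, 0], [0, 0, -0.06, 0, 0, 0, 0], [0, 0, -0.06, 0, 0, 0, 0], [0, 0, -0.06, 0, 0, 0, 0], [0, 0, -0.06, 0, 0, 0, 0]]}}

```text
time: 3.95
tool_pos: [0.4153, -0.2164, 0.2027]
tool_rot: [0.0, 0.886, -0.463, 0.001]
contact_force: [0.0, -1.2, 1.0]
gripper_width: 1.002
```

```bash
python3 - <<'E'
s=open('h.py').read()
s=s.replace("    r=red&(np","    hl=cv2.convexHull(np.argwhere(m)[:,::-1].astype(np.int32).reshape(-1,1,2)); mm=np.zeros(m.shape,np.uint8); cv2.fillPoly(mm,[hl],1); m=mm>0\n    r=red&(np").replace("*.87","*.8")
s+='''
def tool():
    s=monitor.state(); q=s["tool_rot"]; M=R.from_quat([q[1],q[2],q[3],q[0]]).as_matrix()
    return s["time"],s["tool_pos"]*1e3,np.degrees(np.arctan2(M[1,0],M[0,0])),M[:,2],s["contact_force"],s["gripper_width"]
np.set_printoptions(precision=2,suppress=True)
'''
open('h.py','w').write(s)
E
python3 - <<'E'
from h import *
print(tool())
c=cam("wrist"); cv2.imwrite("pics/w1.png",c[0][:,:,::-1])
print(hexfit(c,.448,-.166,.07,save="pics/f1.png"))
c=cam("top")
print(hexfit(c,.657,-.083,.074),hexfit(c,.652,-.132,.074))
E
```

```text
(3.95, array([ 415.3 , -216.43,  202.71]), np.float64(-55.16291968172355), array([ 0., -0., -1.]), array([ 0.01, -1.15,  0.97]), 1.0023001105909213)
(array([ 449.01, -166.01,  -54.72]), np.float64(125.05180019781994), np.float64(0.20705765267645052), np.float64(0.9672637734868392))
(array([657.35, -95.21, -37.64]), np.float64(129.9093718305227), np.float64(13.884399567230105), np.float64(1.6829182996608396)) (array([ 655.35, -115.51,   22.93]), np.float64(-144.47952692078914), np.float64(14.685178564463808), np.float64(1.720417199644706))
```

View pics/w1.png

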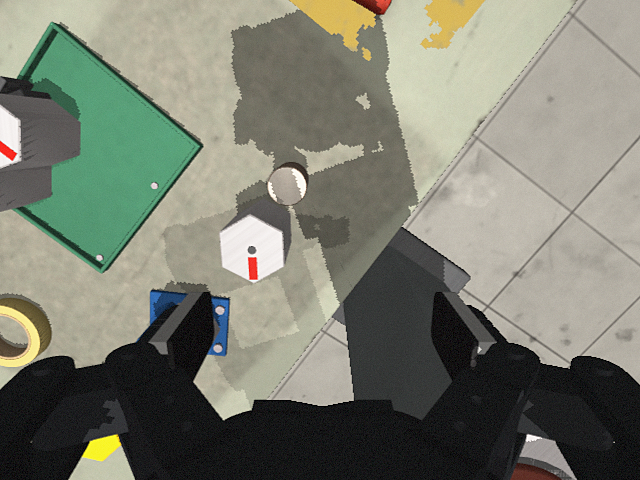

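View pics/f1.png

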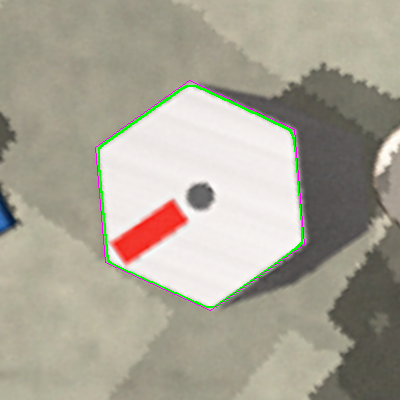

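hex_open is at (449, -166) mm, yaw -54.7. I'll centre over it, descend and close.

Request:
{"name": "step_arm", "arguments": {"motion": [[0.067, 0.1, 0, 0, 0, 0.005, 0], [0.067, 0.1, 0, 0, 0, 0.005, 0], [0.067, 0.1, -0.1, 0, 0, 0.005, 0], [0.067, 0.1, -0.2, 0, 0, 0.005, 0], [0.067, 0.1, -0.25, 0, 0, 0.005, 0], [0.067, 0.1, -0.3, 0, 0, 0.005, 0], [0.067, 0.1, -0.33, 0, 0, 0.005, 0], [0.067, 0.1, -0.355, 0, 0, 0.005, 0], [0.067, 0.1, -0.355, 0, 0, 0.005, 0], [0.067, 0.1, -0.355, 0, 0, 0.005, 0]]}}

```text
time: 5.05
tool_pos: [0.4491, -0.1656, 0.0244]
tool_rot: [0.0, 0.889, -0.459, 0.0]
contact_force: [0.0, -0.1, 0.3]
gripper_width: 1.003
```

Request:
{"name": "step_arm", "arguments": {"motion": [[0, 0, 0, 0, 0, 0, 255], [0, 0, 0, 0, 0, 0, 255], [0, 0, 0, 0, 0, 0, 255], [0, 0, 0, 0, 0, 0, 255], [0, 0, 0, 0, 0, 0, 255], [0, 0, 0, 0, 0, 0, 255]]}}

```text
time: 5.65
tool_pos: [0.4495, -0.1658, 0.0251]
tool_rot: [0.0, 0.889, -0.459, 0.001]
contact_force: [-1.1, -0.5, 6.0]
gripper_width: 0.58
```

Request:
{"name": "step_arm", "arguments": {"motion": [[0, 0, 0.08, 0, 0, 0, 255], [0, 0, 0.16, 0, 0, 0, 255], [0.08, 0.05, 0.2, 0, 0, 0.1, 255], [0.16, 0.1, 0.2, 0, 0, 0.2, 255], [0.225, 0.138, 0.2, 0, 0, 0.3, 255], [0.225, 0.138, 0.2, 0, 0, 0.4, 255], [0.225, 0.138, 0.2, 0, 0, 0.5, 255], [0.225, 0.138, 0.2, 0, 0, 0.561, 255], [0.225, 0.138, 0.2, 0, 0, 0.561, 255], [0.225, 0.138, 0.2, 0, 0, 0.561, 255]]}}

```text
time: 6.65
tool_pos: [0.5604, -0.0958, 0.1226]
tool_rot: [-0.0, 0.998, -0.057, -0.001]
contact_force: [0.1, -0.2, -2.9]
gripper_width: 0.579
```

```bash
python3 - <<'E'
from h import *
t=tool(); print(t)
c=cam("wrist"); cv2.imwrite("pics/w2.png",c[0][:,:,::-1])
print(hexfit(c,.657,-.083,.074,save="pics/f2a.png"));print(hexfit(c,.652,-.132,.074,save="pics/f2b.png"))
print(hexfit(c,t[1][0]/1e3,t[1][1]/1e3,t[1][2]/1e3+.045,save="pics/f2c.png"))
v=[cv2.imread(f"pics/f2{n}.png") for n in "abc"]; v=[cv2.resize(i,(260,260)) for i in v]
cv2.imwrite("pics/f2.png",np.hstack(v))
E
```

```text
(6.65, array([560.42, -95.79, 122.63]), np.float64(-6.510855470635584), array([-0.,  0., -1.]), array([ 0.08, -0.16, -2.86]), 0.5785441100303865)
(array([658.3 , -82.13,  -6.72]), np.float64(176.2348940333745), np.float64(0.5264229034292593), np.float64(0.9565827935068313))
(array([ 656.12, -122.51,   23.85]), np.float64(-162.081904617693), np.float64(25.45158150987999), np.float64(2.2215861008147604))
(array([563.64, -95.93,  -6.14]), np.float64(173.84566427297437), np.float64(2.849934236052004), np.float64(0.8332607760079271))
```

View pics/w2.png

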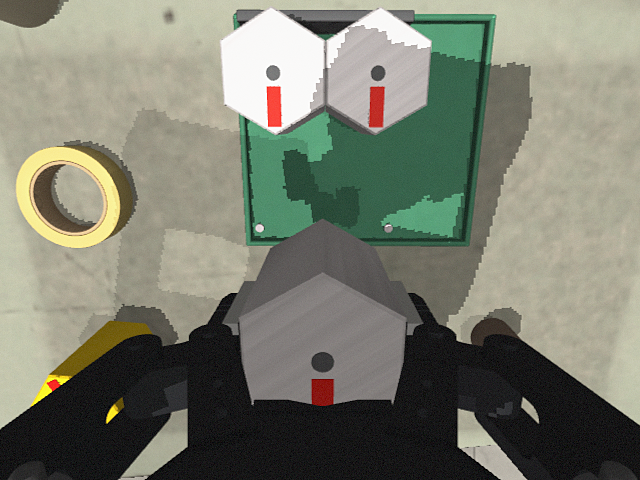

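View pics/f2.png

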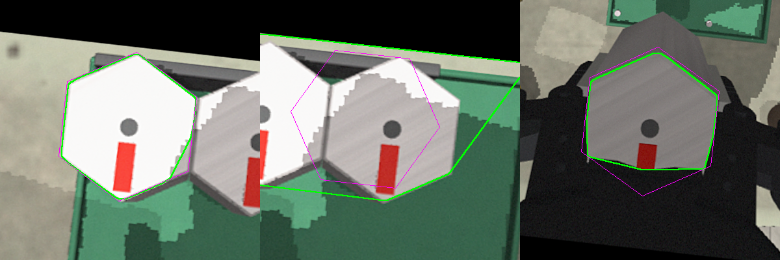

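The picture shows both rail hexes, with their holes at pixels (273,73) and (378,73). The held block's hole is at (323,362). A shadow spoiled the right-hand fit, so I use the holes.

```bash
python3 - <<'E'
from h import *
c=cam("wrist"); g=cv2.cvtColor(c[0],cv2.COLOR_RGB2GRAY)
def hole(u,v,r=12,th=110):
    w=g[v-r:v+r,u-r:u+r].astype(float); k=np.clip(np.median(w)*.8-w,0,None); y,x=np.mgrid[v-r:v+r,u-r:u+r]
    return (k*x).sum()/k.sum(),(k*y).sum()/k.sum()
P=[]
for u,v,z in [(273,73,.074),(378,73,.074),(323,362,.1676)]:
    h=hole(u,v); p=back(c,h,z)*1e3; print(h,p); P.append(p)
d=P[0]-P[1]; th=np.arctan2(-d[0],d[1]); th=np.arctan2(d[1],d[0])-np.pi/2
print(np.hypot(*d[:2]),np.degrees(th))
m=(P[0]+P[1])/2; A=m[:2]-43.3*np.array([np.cos(th),np.sin(th)]); print("A",A,"held",P[2],"delta",A-P[2][:2],tool())
E
```

```text
(np.float64(272.5020294543023), np.float64(72.94152683389578)) [658.21 -82.51  74.  ]
(np.float64(377.26924663751134), np.float64(73.2193250268174)) [ 652.4  -132.75   74.  ]
(np.float64(320.4396782841823), np.float64(355.91689008042897)) [563.13 -95.47 167.6 ]
50.567348863186766 -6.591332935642978
A [ 612.29 -102.66] held [563.13 -95.47 167.6 ] delta [49.16 -7.19] (6.75, array([560.74, -96.01, 123.21]), np.float64(-6.483473405809175), array([-0.,  0., -1.]), array([ 0.91,  0.34, -3.15]), 0.5780254479850616)
```

Request:
{"name": "step_arm", "arguments": {"motion": [[0.087, -0.012, 0, 0, 0, 0, 255], [0.087, -0.012, -0.06, 0, 0, 0, 255], [0.087, -0.012, -0.12, 0, 0, 0, 255], [0.087, -0.012, -0.16, 0, 0, 0, 255], [0.087, -0.012, -0.18, 0, 0, 0, 255], [0.087, -0.012, -0.184, 0, 0, 0, 255], [0.087, -0.012, -0.184, 0, 0, 0, 255]]}}

```text
time: 7.45
tool_pos: [0.605, -0.1023, 0.0323]
tool_rot: [0.0, 0.998, -0.056, 0.0]
contact_force: [0.3, 0.7, -4.2]
gripper_width: 0.579
```

```bash
python3 - <<'E'
from h import *
t=tool(); print(t)
c=cam("wrist"); cv2.imwrite("pics/w3.png",c[0][:,:,::-1])
E
```

```text
(7.45, array([ 605.02, -102.3 ,   32.25]), np.float64(-6.425853426820867), array([ 0., -0., -1.]), array([ 0.34,  0.74, -4.18]), 0.578875903099178)
```

View pics/w3.png

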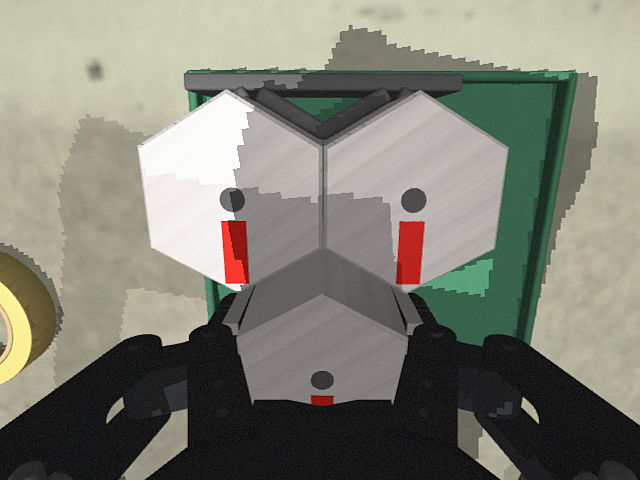

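Request:
{"name": "step_arm", "arguments": {"motion": [[0.004, 0, 0, 0, 0, 0, 255], [0.008, -0.001, -0.002, 0, 0, 0, 255], [0.012, -0.001, -0.003, 0, 0, 0, 255], [0.014, -0.0015, -0.004, 0, 0, 0, 255], [0.014, -0.0015, -0.004, 0, 0, 0, 255]]}}

```text
time: 8.0
tool_pos: [0.6101, -0.1025, 0.0298]
tool_rot: [-0.0, 0.998, -0.056, -0.003]
contact_force: [-7.0, 1.1, 1.9]
gripper_width: 0.576
```

Request:
{"name": "step_arm", "arguments": {"motion": [[0.002, 0, 0, 0, 0, 0, 255], [0.002, 0, 0, 0, 0, 0, 255]]}}

```text
time: 8.2
tool_pos: [0.6102, -0.1025, 0.0298]
tool_rot: [-0.0, 0.998, -0.056, -0.004]
contact_force: [-9.9, 1.1, 4.3]
gripper_width: 0.577
```

Contact at about 10 N and the floor is bearing the weight. I'll release and rise.

Request:
{"name": "step_arm", "arguments": {"motion": [[0, 0, 0, 0, 0, 0, 130], [0, 0, 0, 0, 0, 0, 60], [0, 0, 0, 0, 0, 0, 0], [0, 0, 0, 0, 0, 0, 0], [0, 0, 0, 0, 0, 0, 0], [0, 0, 0.06, 0, 0, 0, 0], [0, 0, 0.12, 0, 0, 0, 0], [0, 0, 0.2, 0, 0, 0, 0], [-0.08, 0, 0.28, 0, 0, 0, 0], [-0.08, 0, 0.28, 0, 0, 0, 0]]}}

```text
time: 9.2
tool_pos: [0.5741, -0.1037, 0.1763]
tool_rot: [0.001, 0.998, -0.056, 0.005]
contact_force: [0.4, -0.6, 0.7]
gripper_width: 1.001
```

```bash
python3 - <<'E'
from h import *
t=tool(); print(t)
c=cam("wrist"); cv2.imwrite("pics/w4.png",c[0][:,:,::-1])
E
```

```text
(9.2, array([ 574.13, -103.69,  176.32]), np.float64(-6.407193007413676), array([ 0.01, -0.  , -1.  ]), array([ 0.35, -0.61,  0.67]), 1.0006030137561257)
```

View pics/w4.png

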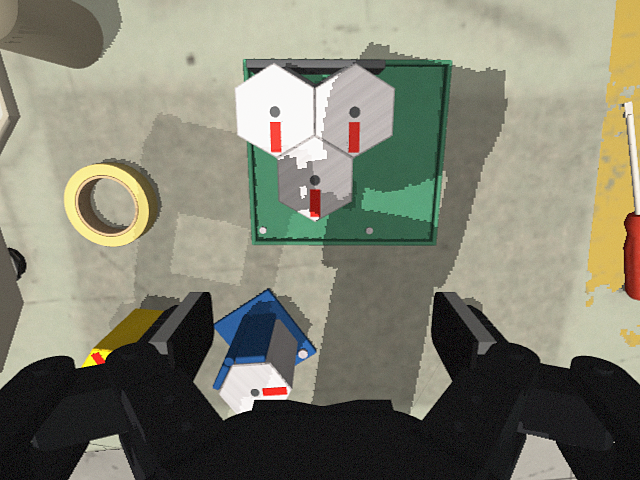

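Request:
{"name": "step_arm", "arguments": {"motion": [[-0.24, 0.133, 0.048, 0, 0, 0.394, 0], [-0.24, 0.133, 0.048, 0, 0, 0.394, 0], [-0.24, 0.133, 0.048, 0, 0, 0.394, 0], [-0.24, 0.133, 0.048, 0, 0, 0.394, 0], [-0.24, 0.133, 0.048, 0, 0, 0.394, 0], [-0.24, 0.133, 0.048, 0, 0, 0.394, 0], [-0.24, 0.133, 0.048, 0, 0, 0.394, 0]]}}

```text
time: 9.95
tool_pos: [0.453, -0.0366, 0.1932]
tool_rot: [-0.0, 0.972, 0.236, -0.001]
contact_force: [-1.2, 0.7, -0.2]
gripper_width: 0.997
```

```bash
python3 - <<'E'
from h import *
t=tool(); print(t)
c=cam("wrist"); cv2.imwrite("pics/w5.png",c[0][:,:,::-1])
print(hexfit(c,.454,-.037,.076,save="pics/f5.png"))
E
```

```text
(9.95, array([453.04, -36.62, 193.17]), np.float64(27.326409660582172), array([-0.,  0., -1.]), array([-1.2 ,  0.72, -0.19]), 0.9969341984899505)
(array([452.72, -21.4 , 105.17]), np.float64(-87.55134297104803), np.float64(40.19793290371997), np.float64(2.893275403989971))
```

View pics/w5.png

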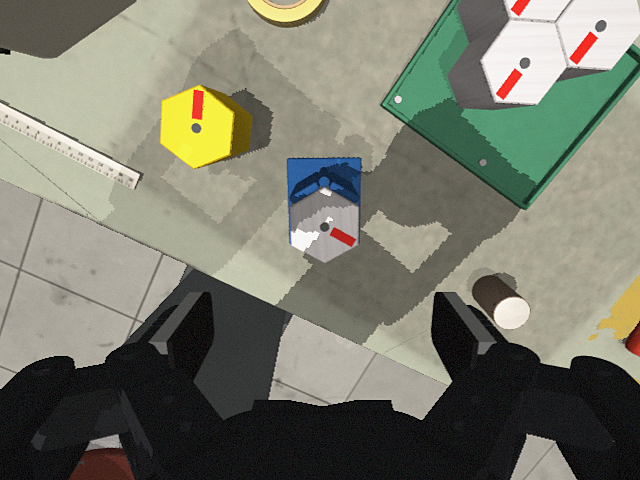

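View pics/f5.png

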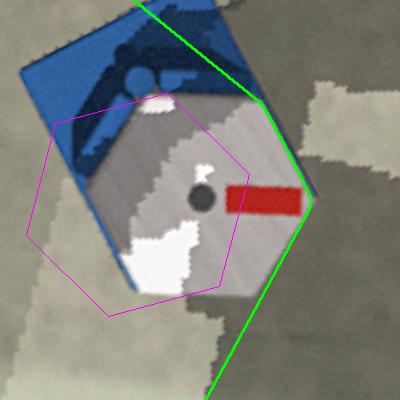

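Hole at rectified (202,197), which puts hex_stand at (454.7, -37.4), yaw about 87. The V plates lie at the back and the fingers go on the free flats. Descending and gripping.

Request:
{"name": "step_arm", "arguments": {"motion": [[0.003, -0.002, 0, 0, 0, -0.004, 0], [0.003, -0.002, -0.08, 0, 0, -0.004, 0], [0.003, -0.002, -0.16, 0, 0, -0.004, 0], [0.003, -0.002, -0.22, 0, 0, -0.004, 0], [0.003, -0.002, -0.27, 0, 0, -0.004, 0], [0.003, -0.002, -0.3, 0, 0, -0.004, 0], [0.003, -0.002, -0.324, 0, 0, -0.004, 0], [0.003, -0.002, -0.324, 0, 0, -0.004, 0], [0.003, -0.002, -0.324, 0, 0, -0.004, 0]]}}

```text
time: 10.9
tool_pos: [0.4547, -0.0376, 0.0322]
tool_rot: [0.0, 0.972, 0.234, 0.0]
contact_force: [0.2, -0.8, 0.3]
gripper_width: 1.003
```

Request:
{"name": "step_arm", "arguments": {"motion": [[0, 0, 0, 0, 0, 0, 255], [0, 0, 0, 0, 0, 0, 255], [0, 0, 0, 0, 0, 0, 255], [0, 0, 0, 0, 0, 0, 255], [0, 0, 0, 0, 0, 0, 255], [0, 0, 0, 0, 0, 0, 255]]}}

```text
time: 11.5
tool_pos: [0.455, -0.0374, 0.033]
tool_rot: [0.0, 0.972, 0.234, 0.001]
contact_force: [-1.7, 1.3, 5.3]
gripper_width: 0.576
```

Request:
{"name": "step_arm", "arguments": {"motion": [[0, 0, 0.06, 0, 0, 0, 255], [0, 0, 0.12, 0, 0, 0, 255], [0, 0, 0.18, 0, 0, 0, 255], [0, 0, 0.2, 0, 0, -0.05, 255], [0.05, -0.05, 0.2, 0, 0, -0.15, 255], [0.1, -0.1, 0.2, 0, 0, -0.25, 255], [0.15, -0.16, 0.2, 0, 0, -0.35, 255], [0.2, -0.21, 0.2, 0, 0, -0.45, 255], [0.24, -0.264, 0.2, 0, 0, -0.55, 255], [0.24, -0.264, 0.2, 0, 0, -0.65, 255]]}}

```text
time: 12.5
tool_pos: [0.5752, -0.1724, 0.1302]
tool_rot: [0.001, 0.968, -0.252, -0.0]
contact_force: [-0.6, 0.6, -4.7]
gripper_width: 0.575
```

Request:
{"name": "step_arm", "arguments": {"motion": [[0, 0, 0, 0, 0, -0.1, 255], [0, 0, 0, 0, 0, -0.2, 255], [0, 0, 0, 0, 0, -0.3, 255], [0, 0, 0, 0, 0, -0.4, 255], [0, 0, 0, 0, 0, -0.439, 255], [0, 0, 0, 0, 0, -0.439, 255], [0, 0, 0, 0, 0, -0.439, 255]]}}

```text
time: 13.2
tool_pos: [0.5733, -0.1691, 0.1304]
tool_rot: [0.0, 0.837, -0.548, -0.001]
contact_force: [0.3, -0.1, -5.5]
gripper_width: 0.582
```

```bash
python3 - <<'E'
from h import *
t=tool(); print(t)
c=cam("wrist"); cv2.imwrite("pics/w6.png",c[0][:,:,::-1])
im=rect(c,t[1][0]/1e3,t[1][1]/1e3,t[1][2]/1e3-.026+.07,.05)
cv2.imwrite("pics/f6.png",im[:,:,::-1])
E
```

```text
(13.2, array([ 573.35, -169.05,  130.44]), np.float64(-66.40001617657717), array([-0.,  0., -1.]), array([ 0.33, -0.07, -5.52]), 0.5816387331691184)
```

View pics/w6.png

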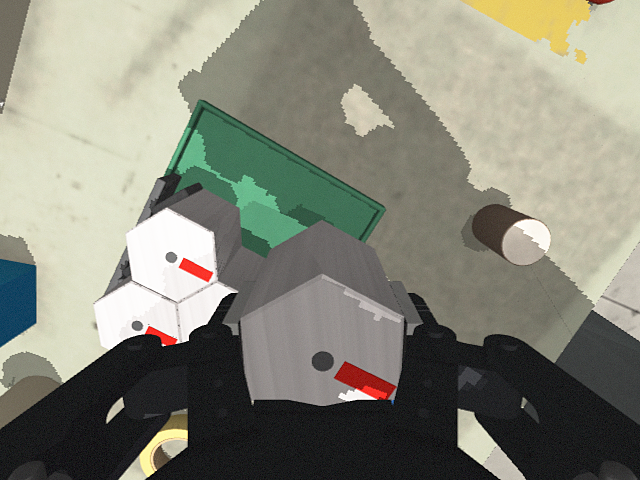

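View pics/f6.png

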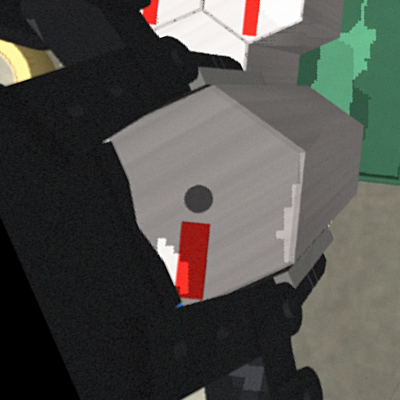

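Request:
{"name": "step_arm", "arguments": {"motion": [[0.004, 0, -0.06, 0, 0, 0, 255], [0.004, 0, -0.12, 0, 0, 0, 255], [0.004, 0, -0.16, 0, 0, 0, 255], [0.004, 0, -0.18, 0, 0, 0, 255], [0.004, 0, -0.19, 0, 0, 0, 255], [0.004, 0, -0.196, 0, 0, 0, 255], [0.004, 0, -0.196, 0, 0, 0, 255]]}}

```text
time: 13.95
tool_pos: [0.5769, -0.1697, 0.0347]
tool_rot: [-0.0, 0.836, -0.548, 0.001]
contact_force: [-0.9, 0.2, -5.6]
gripper_width: 0.579
```

Request:
{"name": "step_arm", "arguments": {"motion": [[0, 0, -0.002, 0, 0, 0, 255], [0, 0, -0.003, 0, 0, 0, 255], [0, 0, -0.003, 0, 0, 0, 255]]}}

```text
time: 14.25
tool_pos: [0.5766, -0.1695, 0.0329]
tool_rot: [-0.0, 0.836, -0.548, 0.0]
contact_force: [0.0, 0.1, -6.1]
gripper_width: 0.577
```

Request:
{"name": "step_arm", "arguments": {"motion": [[0, 0, -0.002, 0, 0, 0, 255], [0, 0, -0.003, 0, 0, 0, 255], [0, 0, -0.004, 0, 0, 0, 255], [0, 0, -0.004, 0, 0, 0, 255]]}}

```text
time: 14.65
tool_pos: [0.5764, -0.1694, 0.0312]
tool_rot: [0.0, 0.836, -0.548, 0.0]
contact_force: [-2.2, 1.5, 2.0]
gripper_width: 0.575
```

On the floor. Release, rise and turn +120 deg for the regrasp.

Request:
{"name": "step_arm", "arguments": {"motion": [[0, 0, 0, 0, 0, 0, 130], [0, 0, 0, 0, 0, 0, 60], [0, 0, 0, 0, 0, 0, 0], [0, 0, 0, 0, 0, 0, 0], [0, 0, 0, 0, 0, 0, 0], [0, 0, 0.08, 0, 0, 0, 0], [0, 0, 0.16, 0, 0, 0, 0], [0, 0, 0.24, 0, 0, 0.1, 0], [0, 0, 0.32, 0, 0, 0.2, 0], [0, 0, 0.34, 0, 0, 0.3, 0]]}}

```text
time: 15.65
tool_pos: [0.579, -0.1706, 0.2071]
tool_rot: [0.0, 0.939, -0.345, 0.005]
contact_force: [0.9, -0.0, 0.9]
gripper_width: 1.0
```

Request:
{"name": "step_arm", "arguments": {"motion": [[0, 0, 0, 0, 0, 0.1, 0], [0, 0, 0, 0, 0, 0.2, 0], [0, 0, 0, 0, 0, 0.3, 0], [0, 0, 0, 0, 0, 0.4, 0], [0, 0, 0, 0, 0, 0.5, 0], [0, 0, 0, 0, 0, 0.6, 0], [0, 0, 0, 0, 0, 0.7, 0], [0, 0, 0, 0, 0, 0.8, 0], [0, 0, 0, 0, 0, 0.9, 0], [0, 0, 0, 0, 0, 1.0, 0]]}}

```text
time: 16.65
tool_pos: [0.5763, -0.1694, 0.2003]
tool_rot: [0.0, 0.922, 0.388, 0.0]
contact_force: [-0.5, 0.1, 0.3]
gripper_width: 1.003
```

Request:
{"name": "step_arm", "arguments": {"motion": [[0, 0, 0, 0, 0, 0.094, 0], [0, 0, 0, 0, 0, 0.094, 0], [0, 0, 0, 0, 0, 0.094, 0], [0, 0, 0, 0, 0, 0.094, 0]]}}

```text
time: 17.05
tool_pos: [0.5762, -0.1694, 0.2003]
tool_rot: [0.0, 0.894, 0.448, 0.0]
contact_force: [-0.0, 0.4, 0.5]
gripper_width: 1.002
```

```bash
python3 - <<'E'
from h import *
t=tool(); print(t)
c=cam("wrist"); cv2.imwrite("pics/w7.png",c[0][:,:,::-1])
im=rect(c,.595,-.135,.074,.075)
cv2.imwrite("pics/f7.png",im[:,:,::-1])
E
```

```text
(17.05, array([ 576.24, -169.4 ,  200.34]), np.float64(53.21885439090844), array([ 0., -0., -1.]), array([-0.04,  0.41,  0.54]), 1.0016542506279036)
```

View pics/w7.png

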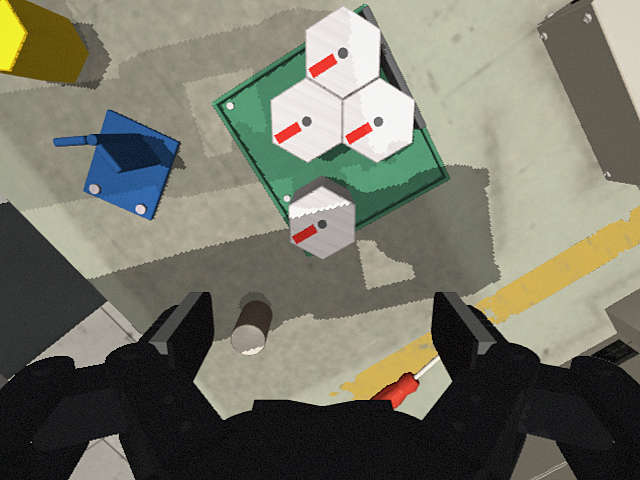

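View pics/f7.png

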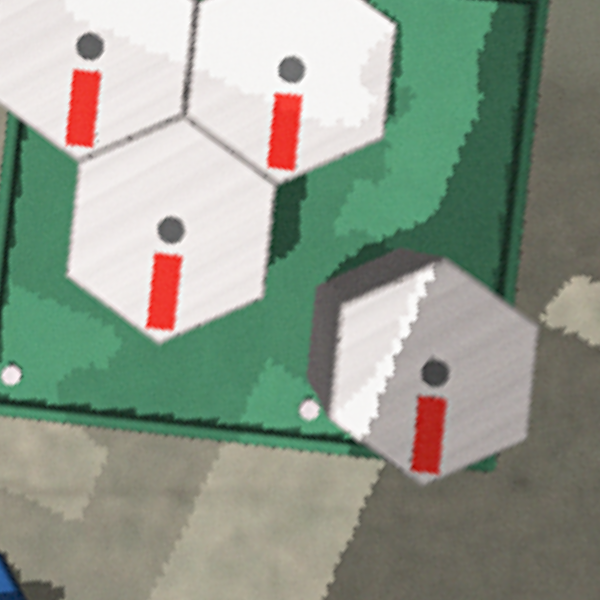

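The picture shows the three hexes touching (A–left and A–right 50.3 mm, within measurement). The second block stands clear with its stripe in line, about 30/16 mm from its place. Regrip on -30/150.

Request:
{"name": "step_arm", "arguments": {"motion": [[0.001, 0.001, -0.08, 0, 0, 0, 0], [0.001, 0.001, -0.16, 0, 0, 0, 0], [0.001, 0.001, -0.24, 0, 0, 0, 0], [0.001, 0.001, -0.29, 0, 0, 0, 0], [0.001, 0.001, -0.32, 0, 0, 0, 0], [0.001, 0.001, -0.339, 0, 0, 0, 0], [0.001, 0.001, -0.339, 0, 0, 0, 0], [0.001, 0.001, -0.339, 0, 0, 0, 0]]}}

```text
time: 17.9
tool_pos: [0.5778, -0.1694, 0.0323]
tool_rot: [0.001, 0.894, 0.449, 0.001]
contact_force: [0.4, 0.6, 0.2]
gripper_width: 0.999
```

Request:
{"name": "step_arm", "arguments": {"motion": [[0, 0, 0, 0, 0, 0, 255], [0, 0, 0, 0, 0, 0, 255], [0, 0, 0, 0, 0, 0, 255], [0, 0, 0, 0, 0, 0, 255], [0, 0, 0, 0, 0, 0, 255], [0, 0, 0, 0, 0, 0, 255]]}}

```text
time: 18.5
tool_pos: [0.5775, -0.1691, 0.0322]
tool_rot: [0.001, 0.894, 0.449, 0.001]
contact_force: [-1.0, 1.0, 6.6]
gripper_width: 0.58
```

Request:
{"name": "step_arm", "arguments": {"motion": [[0, 0, 0.005, 0, 0, 0, 255], [0, 0, 0.009, 0, 0, 0, 255], [0.02, 0.008, 0.009, 0, 0, 0, 255], [0.04, 0.017, 0.009, 0, 0, 0, 255], [0.053, 0.023, 0.009, 0, 0, 0, 255], [0.053, 0.023, 0.009, 0, 0, 0, 255], [0.053, 0.023, 0.009, 0, 0, 0, 255]]}}

```text
time: 19.2
tool_pos: [0.6033, -0.1571, 0.035]
tool_rot: [-0.0, 0.894, 0.449, -0.0]
contact_force: [-1.0, -0.6, -5.1]
gripper_width: 0.58
```

```bash
python3 - <<'E'
from h import *
t=tool(); print(t)
c=cam("wrist"); cv2.imwrite("pics/w8.png",c[0][:,:,::-1])
im=rect(c,.615,-.135,.074,.075)
cv2.imwrite("pics/f8.png",im[:,:,::-1])
E
```

```text
(19.2, array([ 603.3 , -157.09,   35.01]), np.float64(53.366237198594575), array([-0.,  0., -1.]), array([-1.03, -0.55, -5.11]), 0.5804317646935414)
```

View pics/f8.png

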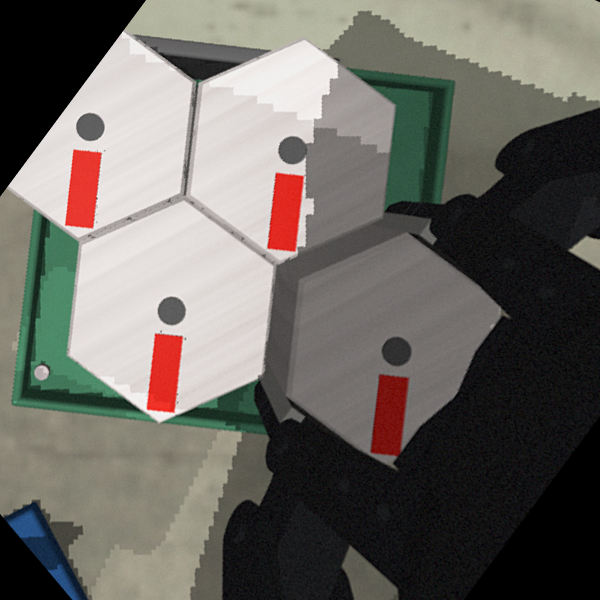

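View pics/w8.png

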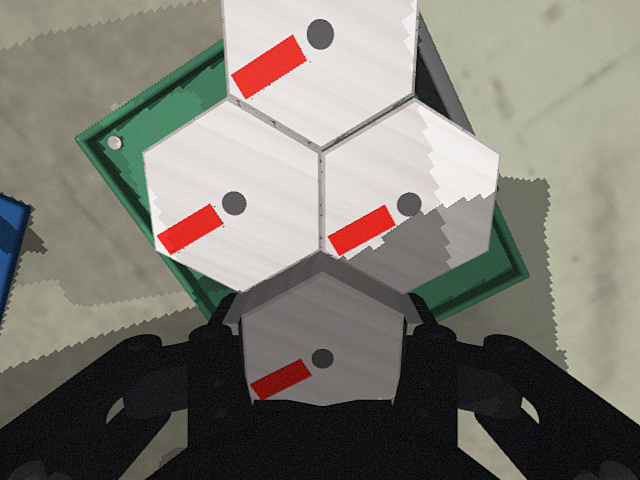

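Well aligned with the notch, about 7 mm short. I'll slide in along the bisector while lowering.

Request:
{"name": "step_arm", "arguments": {"motion": [[0.002, 0.0026, -0.002, 0, 0, 0, 255], [0.004, 0.005, -0.004, 0, 0, 0, 255], [0.006, 0.008, -0.0055, 0, 0, 0, 255], [0.006, 0.008, -0.0055, 0, 0, 0, 255]]}}

```text
time: 19.65
tool_pos: [0.6061, -0.1532, 0.0324]
tool_rot: [-0.0, 0.894, 0.449, -0.0]
contact_force: [-0.3, 1.0, -6.0]
gripper_width: 0.578
```

Request:
{"name": "step_arm", "arguments": {"motion": [[0.001, 0.0015, 0, 0, 0, 0, 255], [0.002, 0.003, 0, 0, 0, 0, 255], [0.002, 0.003, 0, 0, 0, 0, 255]]}}

```text
time: 19.95
tool_pos: [0.6066, -0.1526, 0.0327]
tool_rot: [0.0, 0.894, 0.449, -0.001]
contact_force: [-4.4, -4.0, -3.1]
gripper_width: 0.582
```

Request:
{"name": "step_arm", "arguments": {"motion": [[0, 0, -0.002, 0, 0, 0, 255], [0.001, 0.001, -0.003, 0, 0, 0, 255], [0.001, 0.001, -0.003, 0, 0, 0, 255]]}}

```text
time: 20.25
tool_pos: [0.6066, -0.1526, 0.0323]
tool_rot: [0.0, 0.894, 0.449, -0.002]
contact_force: [-10.8, -3.5, 4.1]
gripper_width: 0.576
```

```bash
python3 - <<'E'
from h import *
t=tool(); print(t)
c=cam("wrist"); cv2.imwrite("pics/w9.png",c[0][:,:,::-1])
im=rect(c,.615,-.135,.074,.075)
cv2.imwrite("pics/f9.png",im[:,:,::-1])
E
```

```text
(20.25, array([ 606.6, -152.6,   32.3]), np.float64(53.33647278198098), array([-0., -0., -1.]), array([-10.84,  -3.54,   4.06]), 0.57636794884025)
```

View pics/f9.png

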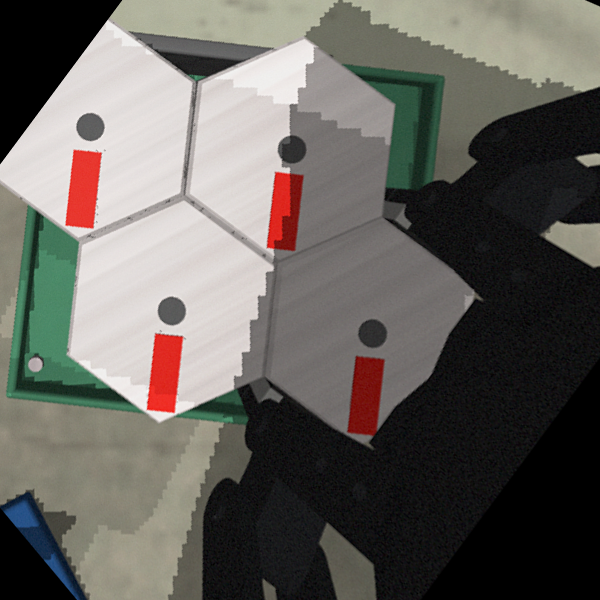

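Seated: pair distances are about 50.2–50.8 mm in the picture and the floor bears the weight. Release, rise and check.

Request:
{"name": "step_arm", "arguments": {"motion": [[0, 0, 0, 0, 0, 0, 130], [0, 0, 0, 0, 0, 0, 60], [0, 0, 0, 0, 0, 0, 0], [0, 0, 0, 0, 0, 0, 0], [0, 0, 0, 0, 0, 0, 0], [0, 0, 0.06, 0, 0, 0, 0], [0, 0, 0.12, 0, 0, 0, 0], [0, 0, 0.2, 0, 0, 0, 0], [0, 0, 0.28, 0, 0, 0, 0], [-0.06, -0.05, 0.36, 0, 0, 0, 0]]}}

```text
time: 21.3
tool_pos: [0.5828, -0.1723, 0.2096]
tool_rot: [0.001, 0.893, 0.451, 0.001]
contact_force: [-0.8, -1.5, 0.5]
gripper_width: 1.0
```

Request:
{"name": "step_arm", "arguments": {"motion": [[0, 0, 0, 0, 0, 0, 0], [0, 0, 0, 0, 0, 0, 0], [0, 0, 0, 0, 0, 0, 0], [0, 0, 0, 0, 0, 0, 0]]}}

```text
time: 21.7
tool_pos: [0.5803, -0.1729, 0.2046]
tool_rot: [-0.001, 0.893, 0.449, -0.001]
contact_force: [-0.4, -0.4, -0.1]
gripper_width: 1.003
```

```bash
python3 - <<'E'
from h import *
t=tool(); print(t)
c=cam("wrist"); cv2.imwrite("pics/w10.png",c[0][:,:,::-1])
im=rect(c,.630,-.12,.074,.075)
cv2.imwrite("pics/f10.png",im[:,:,::-1])
g=cv2.cvtColor(im,cv2.COLOR_RGB2GRAY); hs=cv2.HoughCircles(cv2.GaussianBlur(g,(0,0),1.5),cv2.HOUGH_GRADIENT,1,100,param1=80,param2=12,minRadius=10,maxRadius=18)
print(hs)
E
```

```text
(21.7, array([ 580.26, -172.92,  204.58]), np.float64(53.369135536086446), array([-0.,  0., -1.]), array([-0.41, -0.38, -0.13]), 1.002571955038566)
[[[149.5 186.5  13. ]
  [350.5 209.5  13.8]
  [231.5 369.5  13.4]
  [430.5 393.5  13. ]
  [ 71.5 512.5  11. ]
  [368.5 543.5  13.4]
  [ 94.5 284.5  11.6]]]
```

View pics/f10.png

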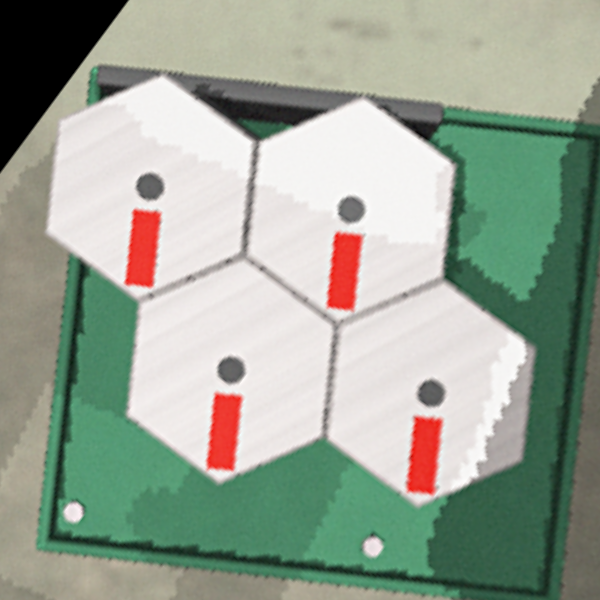

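View pics/w10.png

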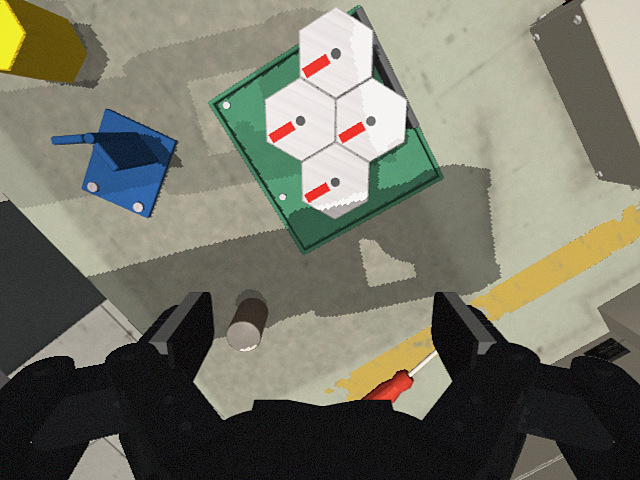

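```bash
python3 -c "
from plant import manip
print(manip.job_done())"
```

```text
the job is handed in; nothing more can be done
None
```

All four hexagonal bar ends now stand in the green tray as one tight honeycomb, with every red stripe pointing to the front edge. I handed the job in after about 22 s of the 72 s; the hand-in gives no verdict.

- **hex_open:** I gripped it on its ±90° flats and pushed it gently (about 10 N) into the notch between the two at the rail.
- **hex_stand:** I lifted it out of the stand on its 30/210° flats and set it down in the tray. I then regripped it on its -30/150° flats and slid it against hex_open and hex_right.

**Last check (wrist picture):**

| Pair | Centre distance (limit 52 mm) |
|---|---|
| hex_left – hex_right | 50.6 mm |
| hex_open – hex_left | 50.1 mm |
| hex_open – hex_right | 49.9 mm |
| hex_stand – hex_open | 50.1 mm |
| hex_stand – hex_right | 50.2 mm |

- **Bystanders and rail pair:** The rail pair shows no visible shift, and the brown bar end still stands. The tape roll, oil bottle and caliper were not in the last picture; the arm never worked near them. I measured none of these for shift at the end.
- **Disagreements:** Two automatic outline fits, on hex_right and on hex_stand, failed because of shadows, so I used the centre holes instead. The camera put hex_open's resting place about 2 mm further back than the arm reading when it touched, so I relied on contact there.

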